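Hang the cuff bracelet from the oddments bin on the bracelet bar

ROBOT

A 6-joint arm with a two-finger parallel gripper is mounted at the origin on the work surface. World frame = base frame: x ahead of the robot, y to its left, z up, the work surface at z = 0. Lengths are in m, angles in degrees, forces in N, time in s.
With the tool pointing down it reaches from about 0.4 to 0.825 m from the base axis. Payload 7 kg.
Tool frame: the origin (TCP) lies on the centre line of the jaws, within the pads' length; the fingertips stand 14 mm ahead of it and the grasp point (between the pads) lies 5 mm behind it; z points along the fingers, y is the line along which they close (so a half turn about z gives the same grasp; the last joint's range is limited). The gripper opens to 88 mm and grips with 3 to 60 N. Pads are 19 mm wide; open, the fingers measure 130 mm over their backs; the gripper's body (78 mm by 193 mm) begins 47 mm behind the grasp point.
Start: joints at [86.58, 20.546, 0.682, 0, -70.136, -16.507], TCP at [0.23, 0.635, 0.241] pointing down, gripper open.
Joint ranges: [-176.03, 176.03], [-82.01, 121.73], [-58.28, 71.71], [-173.87, 95.51], [-174.79, -0.11], [-173.66, 173.66]. Speed limits (degrees/s): [136.94, 136.94, 172.46, 180, 180, 180].

INTERFACE

Orientations are given as [roll, pitch, yaw] about the fixed x, y, z axes, in that order (R = Rz(yaw) Ry(pitch) Rx(roll)).
In Python, from plant import r gives the robot as it stands.
- The arm moves only by the tool send_rows, never from a script. Its argument "steps" is a list of rows, each an object with "dp": the shift along the tool's x, y, z in mm, a list of three; "roll": the turn about the tool's z in rad; "jaw": the opening in per cent of the stroke, from 0 (shut) to 100 (fully open). In form: [{"dp": [tx, ty, tz], "roll": roll, "jaw": jaw}, ...]. A call has 1 to 5 rows; each row is the pose to reach, as a shift and turn from the pose commanded when the call began, along the tool's axes at that moment; what a row does not reach only later rows make up. A row lasts 1/8 s, in which the tool goes at most 62.5 mm and 10.7 degrees, less where a joint would pass 70% of its speed; a pose out of reach is approached as far as the arm can. A call with a gripper value outside its range is refused whole. The fingers move at their own pace and stop on an object; "newtons" is the grip in N (left out, the last holds). Time passes only in rows, so rows that repeat a pose let the fingers close. It gives the time, the measured TCP pose, the force, the opening and the grip force at its end, in the units of the state.
- r.get_state(): the state, without advancing time (a new reading comes with each control period).
- r.capture(name): name is "side" or "top" or "wrist"; returns a dict with "image" (384x512x3 uint8, blue, green, red), "K" (3x3 intrinsics, pixels), "dist" ([k1, k2, p1, p2, k3] as OpenCV has them; the pictures are not rectified), "rvec" (rotation vector, rad) and "tvec" (3), from world to camera coordinates, as OpenCV has them. Camera axes: x right, y down, z forward; pixel columns grow to the right and rows downward; lengths in m; the calibration is good to about 2 mm. A picture is of the moment at which its call begins. There is no depth.
- r.close_job(): hands the job in; it is judged then, once.
The state is a dict: "time_s": time; "joints": joint angles; "qd": joint speeds; "joint_torque": joint torques, N m; "tcp_pos": TCP position; "eef_rot": TCP orientation; "contact_force": force on the tool from outside, world axes, zero at the start; "moment": the same for the moment, N m; "gripper_width": finger opening in m; "gripper_force": force on a finger pad.
Only numpy, scipy, OpenCV 4.12 (cv2) and the standard library are available. Lean on these libraries where they do the work, as an engineer would, in place of code of your own. Each camera call takes 0.05 s, during which the arm holds its last target. There are 200 camera calls.

TASK

On this metalware shop table, take the open cuff bracelet out of the oddments bin and hang it on the bracelet stand: lower it astride the horizontal bar, gap downwards, and let go only once it is down on the bar (do not drop it on), so that it hangs square to the bar, clear of the posts and not touching the cuff that already hangs there. Leave the tin and the little house in the bin, and leave the other cuff hanging where it is.

Things in the scene. Friction and masses are not known exactly. Their poses are not given: they have to be found in the camera images.
- cuff: Open cuff to hang: plain aluminium band 26 mm wide (along its y), 5 mm thick, bent in its x-z plane to a C of 62 mm outside diameter, gap (31 mm wide along x) downwards. Stands on its two ends on the bin floor, 55.7 mm high, about 60 g. Origin: on the floor midway between the ends; z up through the crown (top of the band). A half turn about z changes nothing.
- cuff_crown (a point): Centre of the underside of the cuff's crown, 50.7 mm above the cuff's origin (the band's top face is 5 mm higher); axes as the cuff. When the cuff hangs, this point rests on top of the bar.
- bin: Fixed open-topped dark steel bin, 180 (x) by 250 (y) by 45 mm high, walls and floor 4 mm. Origin: centre of its underside, on the table. It holds the cuff, the tin and the house, side by side along its y in any order, about 75 mm apart; the cuff is the tallest and stands a little above the rim.
- stand: Fixed bracelet stand: dark wood base 100 (x) by 310 (y) by 12 mm, two posts 12 mm thick at y = +145 and -145 mm, and a round horizontal steel bar between them along y. Origin: centre of the underside of the base, on the table.
- bar_mid (a point): Middle of the axis of the stand's bar: 12 mm diameter, axis 160 mm above the table, running along this point's y, free from y = -139 to +139 mm.
- hung: Another cuff, the same as the first, already hanging loose astride the bar, somewhere within 80 mm of its middle. Its frame is like the first cuff's: crown's underside 50.7 mm above its origin, resting on the bar.
- tin: Low round aluminium tin with a lid, 48 mm diameter, 28 mm high, loose in the bin. Origin: centre of its underside.
- house: Little cast steel house with a pitched roof, 30 by 30 mm, about 37 mm high, loose in the bin. Origin: centre of its underside.
Mind the look-alikes: they are no part of the job. Leave any green or purple look-alike of the hung alone.

How it is judged:
By the outcome, as a careful person would: the job done as asked, in the order asked, and still so for the second after the job is handed in, with the robot touching nothing.
It also fails if it takes over 35 s, if anything falls off the work surface, if the arm or the gripper's body presses on something with over 40 N, if the wrist force passes 120 N, or if a joint passes its speed limit or range.

## Working session

There is one attempt and no reset: what is moved stays moved. The work goes in short steps, Python scripts to look and compute and a tool call to move; the robot and the scene stay as the last step left them, time stands still between calls to the robot, and variables do not carry over. Pictures are saved under pics/ and viewed, at most 10 in all, crops included, and the job is handed in when it is done.

Besides the shell and the picture viewer there is one more tool, called after "Request:" in YAML: its name, and indented under it one key for each argument. send_rows: Moves the arm, as the interface text tells. Its arguments: {"type":"object","properties":{"steps":{"type":"array","items":{"type":"object","properties":{"dp":{"type":"array","items":{"type":"number"}},"roll":{"type":"number"},"jaw":{"type":"number"}}}},"newtons":{"type":"number"}},"required":["steps"]}

```bash
mkdir -p pics
cat > h.py <<'E'
import numpy as np, cv2
from plant import r
def cap(n,f=None):
    c=r.capture(n)
    if f: cv2.imwrite('pics/'+f,c['image'])
    return c
def ray(c,uv):
    R=cv2.Rodrigues(np.array(c['rvec'],float))[0];t=np.array(c['tvec'],float).ravel()
    p=cv2.undistortPoints(np.array([[uv]],float),np.array(c['K'],float),np.array(c['dist'],float))[0,0]
    return -R.T@t, R.T@np.array([p[0],p[1],1])
def atz(c,uv,z):
    o,d=ray(c,uv); return o+d*(z-o[2])/d[2]
def proj(c,P):
    return cv2.projectPoints(np.array(P,float).reshape(-1,3),np.array(c['rvec'],float),np.array(c['tvec'],float),np.array(c['K'],float),np.array(c['dist'],float))[0][:,0]
E
python3 - <<'E'
from h import *
import pickle
d={n:cap(n) for n in('side','top','wrist')}
pickle.dump(d,open('d0.pkl','wb'))
cv2.imwrite('pics/a.png',cv2.resize(np.vstack([d['top']['image'],d['side']['image']]),(450,600) if 0 else None,fx=.78,fy=.78))
cv2.imwrite('pics/top0.png',cv2.resize(d['top']['image'],(800,600)))
cv2.imwrite('pics/side0.png',cv2.resize(d['side']['image'],(800,600)))
s=r.get_state();print(s['tcp_pos'],s['eef_rot'],s['time_s'],s['gripper_width'])
for n in d:
  c=d[n];o,v=ray(c,(256,192));print(n,o,v)
E
```

```text
[0.22995446 0.63428478 0.23986319] [ 1.79931979e+02 -6.52686812e-03 -1.99305505e+01] 0.15 0.08742343671612872
side [ 0.16035839 -0.41779579  0.49363349] [ 0.58699167  0.58772939 -0.55707528]
top [ 0.35739288 -0.00791938  1.0317026 ] [ 0.21560021 -0.01004946 -0.97645347]
wrist [0.29510932 0.61030616 0.38406785] [-0.23703609  0.08183486 -0.96808301]
```

View pics/top0.png

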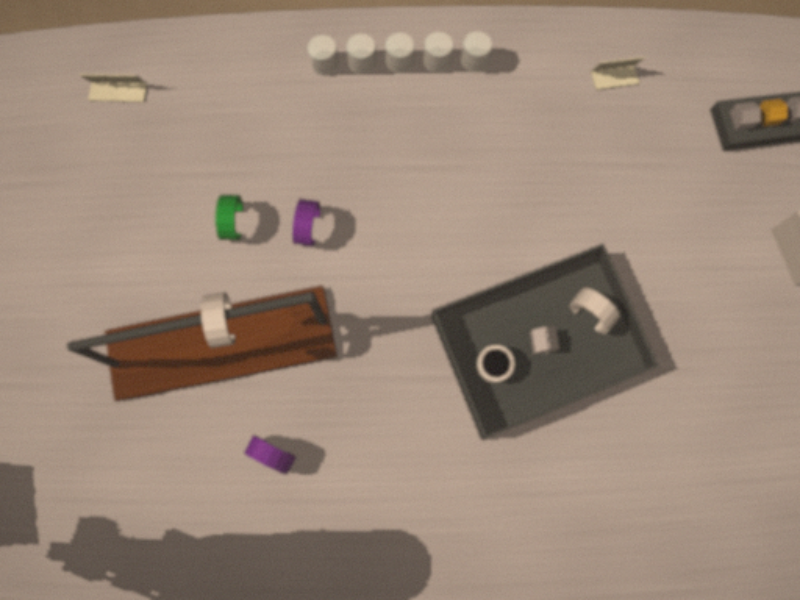

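View pics/side0.png

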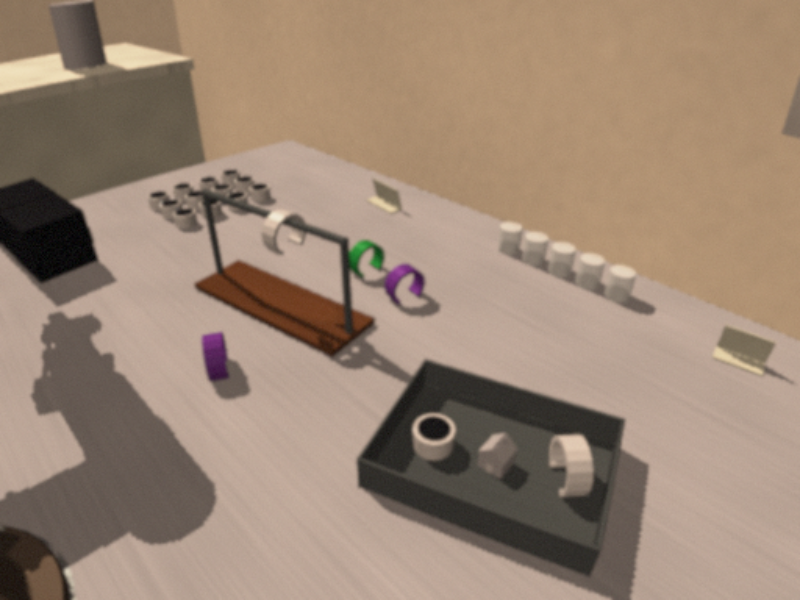

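The only plain cuff in the bin is at top (600,308) and side (572,465). The bar's plain cuff at top (215,320) is "hung". The green cuff at (230,218) and the purple ones at (307,222) and (270,455) are look-alikes. So the one in the bin is the one meant; I'll confirm it in a crop.

Run:
```python
from h import *
import pickle
d=pickle.load(open('d0.pkl','rb'))
t=d['top']['image'];s=d['side']['image']
f=lambda im,x,y,w,h,W,H:cv2.resize(im[y:y+h,x:x+w],(W,H),interpolation=cv2.INTER_CUBIC)
a=f(t,350,170,50,50,400,400);b=f(s,335,265,60,60,400,400)
cv2.imwrite('pics/c1.png',np.hstack([a,b]))
cv2.imwrite('pics/c2.png',f(t,40,175,180,90,800,400))
cv2.imwrite('pics/c3.png',d['wrist']['image'])
```

```text
(no output)
```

View pics/c1.png

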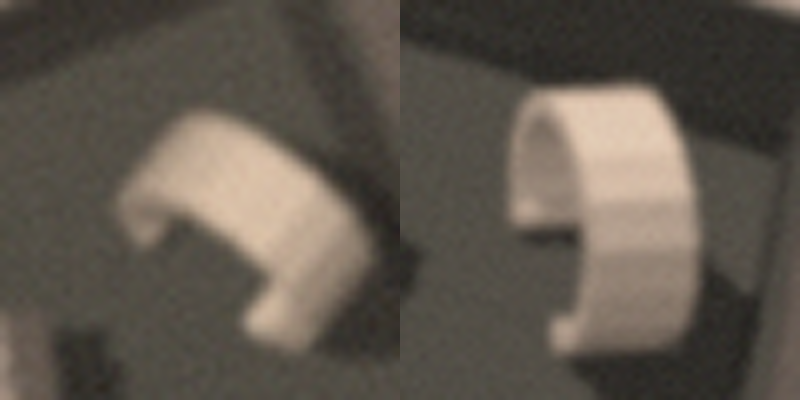

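View pics/c2.png

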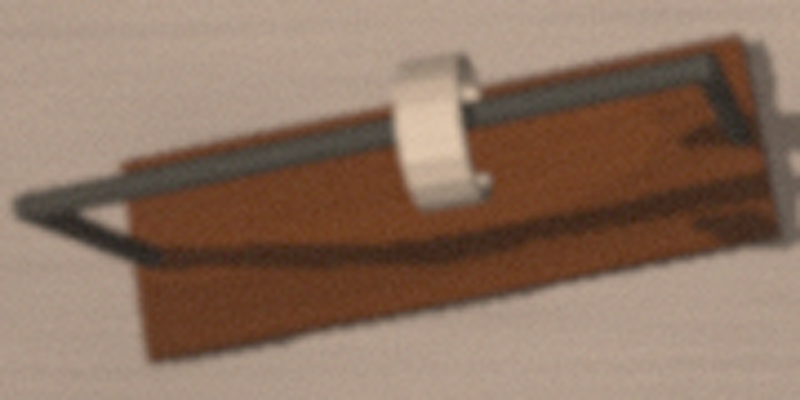

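The crop confirms the plain aluminium cuff standing on its two ends with the gap down (top crop crown about (245,180), side crop about (610,90)). In the stand crop the post tops are at (25,207) and (712,72), with the hung cuff at (435,130). Next I'll fit the poses.

```bash
cat > fit.py <<'E'
from h import *
from scipy.optimize import minimize, least_squares
def mesh(x,y,yaw,z0):
    g=np.arcsin(15.5/31); th=np.linspace(-np.pi/2+g,3*np.pi/2-g,25)
    c,s=np.cos(yaw),np.sin(yaw);Q=[]
    def P(R,t,v):
        X=R*np.cos(t);return [x+c*X-s*v,y+s*X+c*v,z0+.0247+R*np.sin(t)]
    for a,b in zip(th[:-1],th[1:]):
        for R in(.026,.031): Q.append([P(R,a,-.013),P(R,b,-.013),P(R,b,.013),P(R,a,.013)])
        for v in(-.013,.013): Q.append([P(.026,a,v),P(.026,b,v),P(.031,b,v),P(.031,a,v)])
    return np.array(Q)
def sil(c,Q):
    p=proj(c,Q).reshape(-1,4,2);m=np.zeros((384*3,512*3),np.uint8)
    for q in p: cv2.fillConvexPoly(m,np.round((q*3+1)*16).astype(np.int32),255,shift=4)
    return cv2.resize(m,(512,384),interpolation=cv2.INTER_AREA)/255.
def fitcuff(views,p0,z0):
    # views: list of (cam,mask)
    f=lambda p:sum(np.abs(sil(c,mesh(p[0],p[1],p[2],z0))-m).sum()/m.sum() for c,m in views)
    best=None
    for dy in(-.5,0,.5):
        q=np.array([p0[0],p0[1],p0[2]+dy])
        S=np.vstack([q,q+[.01,0,0],q+[0,.01,0],q+[0,0,.3]])
        o=minimize(f,q,method='Nelder-Mead',options=dict(initial_simplex=S,xatol=2e-4,fatol=1e-3))
        if best is None or o.fun<best.fun:best=o
    return best
def mask(c,box,thr):
    x,y,w,h=box;g=c['image'].min(2).astype(float) ;m=np.zeros(g.shape);m[y:y+h,x:x+w]=g[y:y+h,x:x+w]>thr;return m
E
python3 - <<'E'
from fit import *
import pickle
d=pickle.load(open('d0.pkl','rb'));T,S=d['top'],d['side']
# cuff
bx=[(363,182,36,35),(349,275,33,45)]
vs=[(T,mask(T,bx[0],85)),(S,mask(S,bx[1],88))]
print([m.sum() for _,m in vs])
p0=atz(T,(380,193),.059)
o=fitcuff(vs,[p0[0],p0[1],np.radians(-125)],.004);print('cuff',o.x[:2],np.degrees(o.x[2]),o.fun)
# stand
k=180/800
tp=np.array([[25,207],[712,72],[122,163],[740,35],[780,238],[150,360]])*k+[40,175]
sp=np.array([[205,197],[345,240],[237,262],[373,320],[333,352],[196,285]])/1.5625
M=np.array([[0,.145,.163],[0,-.145,.163],[.05,.155,.012],[.05,-.155,.012],[-.05,-.155,.012],[-.05,.155,.012]])
def W(p):
    c,s=np.cos(p[2]),np.sin(p[2]);return np.c_[p[0]+c*M[:,0]-s*M[:,1],p[1]+s*M[:,0]+c*M[:,1],M[:,2]]
g=lambda p:np.r_[(proj(T,W(p))-tp).ravel(),(proj(S,W(p))-sp).ravel()]
p=least_squares(g,[.45,.25,0.1],loss='soft_l1');print('stand',p.x[:2],np.degrees(p.x[2]),np.round(p.fun.reshape(-1,2),1).tolist())
# bin corners (top rim outer z=.045)
for q in [(603,247),(434,312),(483,438),(675,368)]: print('bin',atz(T,np.array(q)*.64,.045)[:2])
for n,q,z in(('house',(543,340),.03),('tin',(497,362),.032),('hung',None,0)):
    if q: print(n,atz(T,np.array(q)*.64,z)[:2])
h=atz(T,(435*k+40,125*k+175),.171);print('hung',h)
c,s=np.cos(p.x[2]),np.sin(p.x[2]);e=h[:2]-p.x[:2];print('hung in stand',c*e[0]+s*e[1],-s*e[0]+c*e[1])
v=np.hstack([np.where(sil(c,mesh(*o.x,.004))[...,None]>.5,c['image']//2+[0,0,120],c['image'])[y-8:y+52,x-8:x+52] for (c,_),(x,y,_,_) in zip(vs,bx)])
cv2.imwrite('pics/fit.png',cv2.resize(v.astype(np.uint8),None,fx=6,fy=6))
E
```

```text
[np.float64(503.0), np.float64(864.0)]
cuff [ 0.55897105 -0.2769822 ] -131.28535753655666 0.18001340179691638
stand [0.52954253 0.22648216] 10.02803286537407 [[1.0, 0.1], [-0.2, -0.7], [0.1, -0.5], [1.5, -0.3], [1.3, -0.1], [-0.2, 0.9], [-0.8, -4.1], [-1.4, -0.2], [0.6, -2.0], [0.9, -1.3], [-1.5, 0.1], [-2.5, -1.3]]
bin [ 0.64066479 -0.29293739]
bin [ 0.55806336 -0.06178718]
bin [ 0.39360507 -0.11796615]
bin [ 0.47376277 -0.37720881]
house [ 0.5193744  -0.20517037]
tin [ 0.49187824 -0.14226955]
hung [0.53301602 0.19482523 0.171     ]
hung in stand -0.002092001176902723 -0.0317781418148282
```

View pics/fit.png

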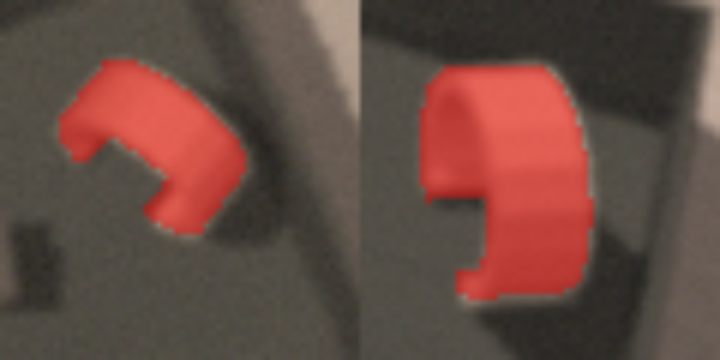

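The overlay matches the cuff in both views. It stands at (0.559, -0.277), with its opening axis at 48.7°. I'll grip across its 62 mm diameter, with yaw -41.3.

Request:
send_rows:
  steps:
    - {"dp": [40, 48, 0], "roll": 0, "jaw": 100}
    - {"dp": [80, 96, 0], "roll": 0, "jaw": 100}
    - {"dp": [120, 144, 0], "roll": 0, "jaw": 100}
    - {"dp": [160, 192, 0], "roll": 0, "jaw": 100}
    - {"dp": [200, 240, 0], "roll": 0, "jaw": 100}

```text
time_s: 0.78
tcp_pos: [0.3365, 0.3387, 0.2405]
eef_rot: [-180.0, -0.0, -19.9]
contact_force: [0.9, 0.4, 0.5]
gripper_width: 0.0878
gripper_force: 0.0
```

Request:
send_rows:
  steps:
    - {"dp": [40, 48, 0], "roll": 0, "jaw": 100}
    - {"dp": [80, 96, 0], "roll": 0, "jaw": 100}
    - {"dp": [120, 144, 0], "roll": 0, "jaw": 100}
    - {"dp": [160, 192, 0], "roll": 0, "jaw": 100}
    - {"dp": [200, 240, 0], "roll": 0, "jaw": 100}

```text
time_s: 1.4
tcp_pos: [0.4427, 0.0451, 0.2409]
eef_rot: [-180.0, -0.0, -19.9]
contact_force: [0.7, 0.2, 0.7]
gripper_width: 0.0874
gripper_force: 0.0
```

```bash
cat > go.py <<'E'
import sys
from h import *
from scipy.spatial.transform import Rotation as Ro
# target x y z yaw -> dp mm, roll rad (from measured pose)
x,y,z,yaw=map(float,sys.argv[1:5]);s=r.get_state()
R=Ro.from_euler('xyz',s['eef_rot'],degrees=True).as_matrix()
print('t',s['time_s'],s['tcp_pos'],s['eef_rot'],'w',s['gripper_width'],s['gripper_force'],s['contact_force'])
dy=(s['eef_rot'][2]-yaw+180)%360-180
print('dp',np.round(R.T@(np.array([x,y,z])-s['tcp_pos'])*1000,1),'roll',round(np.radians(dy),3))
E
python3 go.py .559 -.277 .2 -41.3
```

```text
t 1.4 [0.44274374 0.04505326 0.2408987 ] [-1.79953783e+02 -3.61392480e-02 -1.98961385e+01] w 0.08743166861228541 0.0 [0.72761252 0.22177294 0.67915576]
dp [218.9 263.3  40.8] roll 0.374
```

Request:
send_rows:
  steps:
    - {"dp": [38, 45, 0], "roll": 0.075, "jaw": 100}
    - {"dp": [76, 90, 0], "roll": 0.15, "jaw": 100}
    - {"dp": [114, 135, 0], "roll": 0.22, "jaw": 100}
    - {"dp": [152, 180, 0], "roll": 0.3, "jaw": 100}
    - {"dp": [190, 225, 15], "roll": 0.374, "jaw": 90}

```text
time_s: 2.02
tcp_pos: [0.5456, -0.2315, 0.2264]
eef_rot: [-179.9, -0.1, -41.5]
contact_force: [1.4, -0.1, 0.1]
gripper_width: 0.0823
gripper_force: 0.0
```

```bash
python3 - <<'E'
from fit import *
import pickle
c=cap('wrist');pickle.dump(c,open('w1.pkl','wb'))
im=c['image'].copy()
m=(sil(c,mesh(.559,-.277,np.radians(-131.3),.004))>.5).astype(np.uint8)
cs,_=cv2.findContours(m,cv2.RETR_LIST,cv2.CHAIN_APPROX_NONE);cv2.drawContours(im,cs,-1,(0,0,255),1)
cv2.imwrite('pics/w1.png',cv2.resize(im,(800,600)))
E
python3 go.py .559 -.277 .15 -41.3
```

```text
t 2.075 [ 0.5458187  -0.23621116  0.22240486] [ 1.79850914e+02  7.34535852e-02 -4.18371861e+01] w 0.08066782606250103 0.0 [ 4.92303433 -3.662042    0.14721051]
dp [37.1 21.4 72.4] roll -0.009
```

View pics/w1.png

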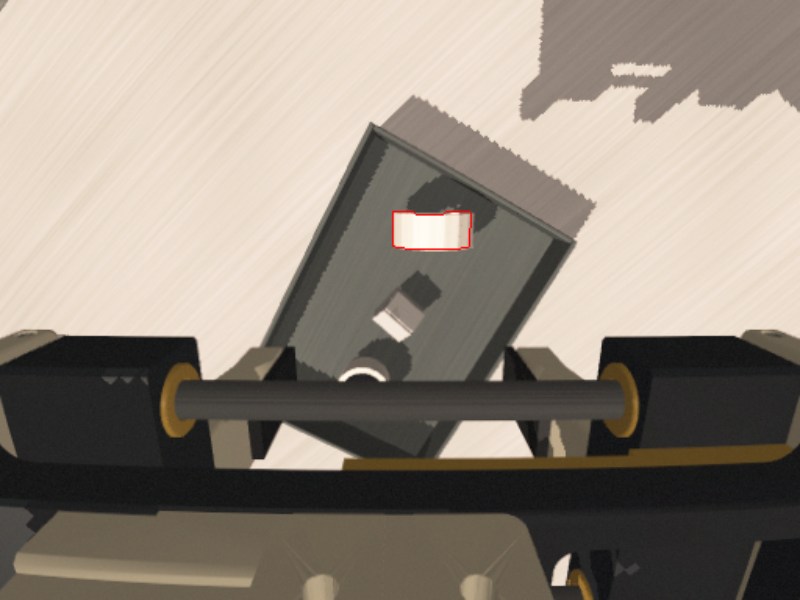

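The wrist view matches the predicted outline (cuff at about (432,230)), so the pose is confirmed.

Request:
send_rows:
  steps:
    - {"dp": [18, 10, 30], "roll": 0, "jaw": 90}
    - {"dp": [37, 21, 60], "roll": -0.005, "jaw": 90}
    - {"dp": [37, 21, 72], "roll": -0.005, "jaw": 90}
    - {"dp": [37, 21, 72], "roll": -0.005, "jaw": 90}
    - {"dp": [37, 21, 72], "roll": -0.005, "jaw": 90}

```text
time_s: 2.7
tcp_pos: [0.5589, -0.2691, 0.1548]
eef_rot: [-180.0, -0.1, -41.0]
contact_force: [0.2, 0.0, 0.4]
gripper_width: 0.0791
gripper_force: 0.0
```

```bash
python3 go.py .559 -.277 .026 -41.3
```

```text
t 2.7 [ 0.55891555 -0.26913723  0.15482573] [-1.79960772e+02 -8.80439123e-02 -4.10223494e+01] w 0.07905249551896075 0.0 [0.18459255 0.03618571 0.43337858]
dp [  5.    6.  128.8] roll 0.005
```

Request:
send_rows:
  steps:
    - {"dp": [5, 6, 30], "roll": 0.005, "jaw": 90}
    - {"dp": [5, 6, 60], "roll": 0.005, "jaw": 90}
    - {"dp": [5, 6, 75], "roll": 0.005, "jaw": 90}
    - {"dp": [5, 6, 80], "roll": 0.005, "jaw": 90}
    - {"dp": [5, 6, 80], "roll": 0.005, "jaw": 90}

```text
time_s: 3.32
tcp_pos: [0.5588, -0.2773, 0.0744]
eef_rot: [-180.0, -0.1, -41.3]
contact_force: [-0.8, -0.2, 0.2]
gripper_width: 0.0792
gripper_force: 0.0
```

```bash
python3 go.py .559 -.277 .026 -41.3
```

```text
t 3.325 [ 0.55876821 -0.2773074   0.07440395] [-1.79979913e+02 -5.74229530e-02 -4.13276925e+01] w 0.07922757318783144 0.0 [-0.82773043 -0.18725604  0.22664029]
dp [-0.1 -0.4 48.4] roll -0.0
```

Request:
send_rows:
  steps:
    - {"dp": [0, 0, 15], "roll": 0, "jaw": 90}
    - {"dp": [0, 0, 30], "roll": 0, "jaw": 90}
    - {"dp": [0, 0, 40], "roll": 0, "jaw": 90}
    - {"dp": [0, 0, 48], "roll": 0, "jaw": 90}
    - {"dp": [0, 0, 48], "roll": 0, "jaw": 90}

```text
time_s: 3.95
tcp_pos: [0.5577, -0.2773, 0.0247]
eef_rot: [180.0, 0.1, -41.4]
contact_force: [-1.5, 0.1, 0.6]
gripper_width: 0.0788
gripper_force: 0.0
```

Request:
send_rows:
  steps:
    - {"dp": [0, 0, 0], "roll": 0, "jaw": 80}
    - {"dp": [0, 0, 0], "roll": 0, "jaw": 72}
    - {"dp": [0, 0, 0], "roll": 0, "jaw": 62}
    - {"dp": [0, 0, 0], "roll": 0, "jaw": 62}
    - {"dp": [0, 0, 0], "roll": 0, "jaw": 62}
  newtons: 20

```text
time_s: 4.58
tcp_pos: [0.5585, -0.2774, 0.026]
eef_rot: [-180.0, -0.0, -41.4]
contact_force: [0.1, 0.2, 3.2]
gripper_width: 0.0622
gripper_force: 20.0
```

Request:
send_rows:
  steps:
    - {"dp": [0, 0, -15], "roll": 0, "jaw": 60}
    - {"dp": [0, 0, -50], "roll": 0, "jaw": 60}
    - {"dp": [0, 0, -100], "roll": 0, "jaw": 60}
    - {"dp": [0, 0, -150], "roll": 0, "jaw": 60}
    - {"dp": [0, 0, -200], "roll": 0, "jaw": 60}

```text
time_s: 5.2
tcp_pos: [0.5578, -0.2772, 0.2282]
eef_rot: [-180.0, -0.0, -41.4]
contact_force: [0.2, -0.2, -0.1]
gripper_width: 0.062
gripper_force: 20.0
```

```bash
python3 go.py .521 .276 .235 -80
```

```text
t 5.2 [ 0.55776176 -0.27724569  0.22821782] [-1.79979710e+02 -2.76111176e-02 -4.13560656e+01] w 0.06202022269053906 19.995483260136098 [ 0.15646906 -0.22305435 -0.05787049]
dp [-393.1 -391.    -6.8] roll 0.674
```

Request:
send_rows:
  steps:
    - {"dp": [-20, -20, -10], "roll": 0, "jaw": 60}
    - {"dp": [-55, -55, -10], "roll": 0, "jaw": 60}
    - {"dp": [-90, -90, -10], "roll": 0, "jaw": 60}
    - {"dp": [-125, -125, -10], "roll": 0, "jaw": 60}
    - {"dp": [-160, -160, -10], "roll": 0, "jaw": 60}

```text
time_s: 5.82
tcp_pos: [0.5432, -0.0501, 0.2365]
eef_rot: [-180.0, -0.0, -41.4]
contact_force: [0.6, 0.0, -0.1]
gripper_width: 0.0618
gripper_force: 20.0
```

Request:
send_rows:
  steps:
    - {"dp": [-35, -35, 0], "roll": 0.13, "jaw": 60}
    - {"dp": [-70, -70, 0], "roll": 0.27, "jaw": 60}
    - {"dp": [-105, -105, 0], "roll": 0.4, "jaw": 60}
    - {"dp": [-140, -140, 0], "roll": 0.54, "jaw": 60}
    - {"dp": [-175, -175, 0], "roll": 0.674, "jaw": 60}

```text
time_s: 6.45
tcp_pos: [0.5275, 0.197, 0.2366]
eef_rot: [-180.0, 0.0, -80.2]
contact_force: [0.7, -0.0, 0.1]
gripper_width: 0.0623
gripper_force: 20.0
```

```bash
python3 go.py .521 .276 .235 -80
```

```text
t 6.45 [0.52752271 0.19695339 0.23660454] [-1.79959513e+02  2.39615227e-02 -8.02224927e+01] w 0.06228292533370808 19.988263507839292 [ 0.73108581 -0.0057682   0.05652947]
dp [-79.   -7.    1.6] roll -0.004
```

Request:
send_rows:
  steps:
    - {"dp": [-30, -3, 0], "roll": -0.004, "jaw": 60}
    - {"dp": [-60, -5, 0], "roll": -0.004, "jaw": 60}
    - {"dp": [-78, -7, 0], "roll": -0.004, "jaw": 60}
    - {"dp": [-78, -7, 0], "roll": -0.004, "jaw": 60}
    - {"dp": [-78, -7, 0], "roll": -0.004, "jaw": 60}

```text
time_s: 7.08
tcp_pos: [0.5213, 0.2728, 0.2357]
eef_rot: [180.0, -0.0, -79.8]
contact_force: [-0.2, 0.4, 0.1]
gripper_width: 0.0621
gripper_force: 20.0
```

```bash
python3 - <<'E'
from fit import *
import pickle
c=cap('wrist');s=cap('side');t=cap('top');pickle.dump((c,s,t),open('w2.pkl','wb'))
P=[]
a=np.radians(10.03);ax=np.array([-np.sin(a),np.cos(a),0]);px=np.array([np.cos(a),np.sin(a),0])
def ov(c):
    im=c['image'].copy()
    for e in(-.006,.006):
        p=proj(c,[np.array([.5295,.2265,.16])+ax*y+px*e for y in np.linspace(-.139,.139,30)])
        cv2.polylines(im,[np.round(p*16).astype(np.int32)],False,(0,0,255),1,shift=4)
    return im
cv2.imwrite('pics/w2.png',cv2.resize(ov(c),(800,600)))
i=cv2.resize(ov(s)[100:240,110:260],(428,400),interpolation=cv2.INTER_CUBIC)
j=cv2.resize(t['image'][170:260,40:220],(800,400))
cv2.imwrite('pics/s2.png',i)
E
python3 go.py .521 .276 .1373 -80
```

```text
t 7.225 [0.52149558 0.27264852 0.23572249] [-1.79999039e+02 -9.54596895e-04 -7.97988257e+01] w 0.06209772461314066 19.995191695634276 [ 0.14188756 -0.77036426  0.05788491]
dp [-3.4 -0.1 98.4] roll 0.004
```

View pics/w2.png

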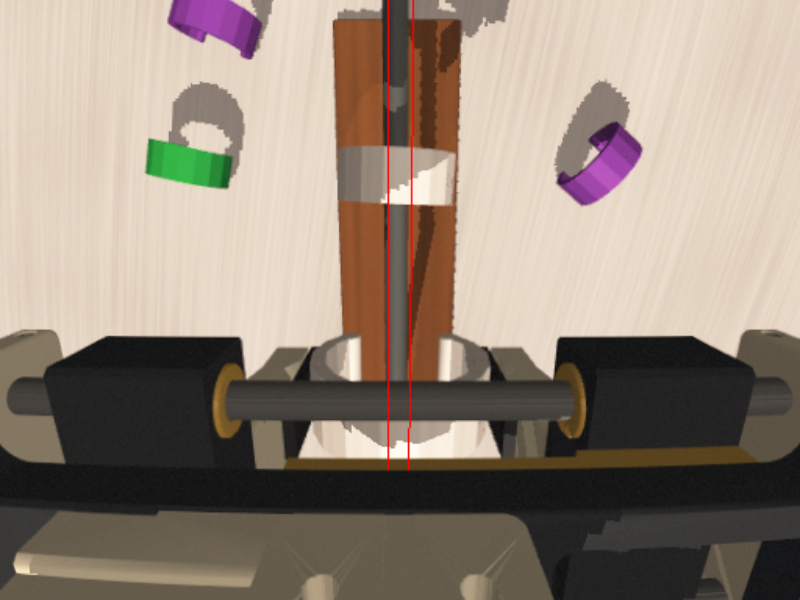

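View pics/s2.png

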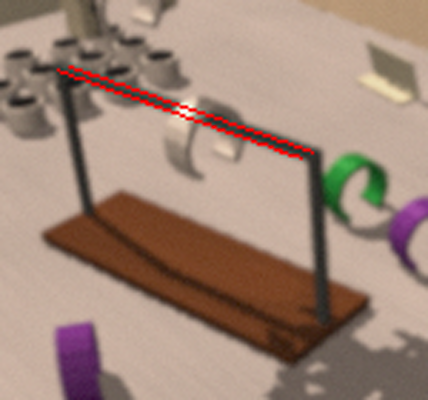

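Run:
```python
from fit import *
import pickle
c,s,t=pickle.load(open('w2.pkl','rb'))
im=c['image'].astype(int);sat=im[...,2]-im[...,0]
pts=[]
for y in list(range(22,90,4))+list(range(135,215,4)):
    row=sat[y,235:290]; g=np.where(row<25)[0]+235
    g=g[(g>240)&(g<272)]
    if len(g): pts.append((y,g.min(),g.max(),len(g)))
print(pts)
W=[]
for y,a,b,n in pts:
    if 8<n==b-a+1<18: W.append(atz(c,((a+b)/2,y),.16)[:2])
W=np.array(W);vx,vy,x0,y0=cv2.fitLine(W.astype(np.float32),cv2.DIST_HUBER,0,1e-4,1e-4).ravel()
print(len(W),'dir',np.degrees(np.arctan(-vx/vy)),'x at y=.2265',x0+vx/vy*(.2265-y0),'at .276',x0+vx/vy*(.276-y0))
```

```text
[(22, np.int64(245), np.int64(260), 16), (26, np.int64(245), np.int64(260), 16), (30, np.int64(245), np.int64(260), 16), (34, np.int64(245), np.int64(260), 16), (38, np.int64(245), np.int64(260), 16), (42, np.int64(245), np.int64(260), 16), (46, np.int64(245), np.int64(260), 16), (50, np.int64(245), np.int64(260), 16), (54, np.int64(245), np.int64(260), 16), (58, np.int64(245), np.int64(260), 16), (62, np.int64(246), np.int64(260), 15), (66, np.int64(246), np.int64(260), 15), (70, np.int64(246), np.int64(260), 15), (74, np.int64(246), np.int64(260), 15), (78, np.int64(246), np.int64(260), 15), (82, np.int64(246), np.int64(260), 15), (86, np.int64(246), np.int64(260), 15), (135, np.int64(246), np.int64(259), 14), (139, np.int64(246), np.int64(259), 14), (143, np.int64(246), np.int64(260), 15), (147, np.int64(246), np.int64(260), 15), (151, np.int64(246), np.int64(259), 14), (155, np.int64(246), np.int64(259), 14), (159, np.int64(246), np.int64(259), 14), (163, np.int64(246), np.int64(259), 14), (167, np.int64(247), np.int64(259), 13), (171, np.int64(246), np.int64(259), 14), (175, np.int64(246), np.int64(259), 14), (179, np.int64(246), np.int64(259), 14), (183, np.int64(247), np.int64(259), 13), (187, np.int64(247), np.int64(260), 14), (191, np.int64(247), np.int64(260), 14), (195, np.int64(247), np.int64(260), 14), (199, np.int64(247), np.int64(260), 14), (203, np.int64(247), np.int64(260), 14), (207, np.int64(247), np.int64(260), 14), (211, np.int64(247), np.int64(260), 14)]
37 dir 10.398175 x at y=.2265 0.5313945 at .276 0.52231115
```

The bar in the wrist view (x about 390–408 at row 300) lies at 10.4°, within 1.5 mm of the estimate, and the cuff's gap (x 360–440) straddles it. Lowering.

Request:
send_rows:
  steps:
    - {"dp": [-3, -1, 15], "roll": -0.002, "jaw": 60}
    - {"dp": [-3, -1, 35], "roll": -0.002, "jaw": 60}
    - {"dp": [-3, -1, 55], "roll": -0.002, "jaw": 60}
    - {"dp": [-3, -1, 70], "roll": -0.002, "jaw": 60}
    - {"dp": [-3, -1, 70], "roll": -0.002, "jaw": 60}

```text
time_s: 7.85
tcp_pos: [0.5212, 0.2759, 0.1639]
eef_rot: [179.9, -0.1, -79.6]
contact_force: [0.8, 0.7, -0.8]
gripper_width: 0.0621
gripper_force: 20.0
```

Request:
send_rows:
  steps:
    - {"dp": [0, 0, 6], "roll": 0, "jaw": 60}
    - {"dp": [0, 0, 12], "roll": 0, "jaw": 60}
    - {"dp": [0, 0, 18], "roll": 0, "jaw": 60}
    - {"dp": [0, 0, 24], "roll": 0, "jaw": 60}
    - {"dp": [0, 0, 24], "roll": 0, "jaw": 60}

```text
time_s: 8.48
tcp_pos: [0.5216, 0.2764, 0.141]
eef_rot: [180.0, -0.0, -79.6]
contact_force: [-0.4, -1.0, -0.8]
gripper_width: 0.062
gripper_force: 20.0
```

```bash
python3 go.py .521 .276 .1373 -79.7
```

```text
t 8.475 [0.52157446 0.27639581 0.14096797] [ 1.79950051e+02 -3.10754188e-02 -7.96315942e+01] w 0.062017680458159606 19.995269528590143 [-0.36595225 -1.00334226 -0.77280607]
dp [0.3 0.6 3.7] roll 0.001
```

Request:
send_rows:
  steps:
    - {"dp": [0, 0, 0.8], "roll": 0, "jaw": 60}
    - {"dp": [0, 0, 1.6], "roll": 0, "jaw": 60}
    - {"dp": [0, 0, 2.4], "roll": 0, "jaw": 60}
    - {"dp": [0, 0, 3], "roll": 0, "jaw": 60}
    - {"dp": [0, 0, 3], "roll": 0, "jaw": 60}

```text
time_s: 9.1
tcp_pos: [0.5218, 0.2766, 0.1385]
eef_rot: [180.0, -0.0, -79.6]
contact_force: [0.4, 0.0, -1.0]
gripper_width: 0.0621
gripper_force: 20.0
```

Request:
send_rows:
  steps:
    - {"dp": [0, 0, 0.5], "roll": 0, "jaw": 60}
    - {"dp": [0, 0, 1], "roll": 0, "jaw": 60}
    - {"dp": [0, 0, 1], "roll": 0, "jaw": 60}

```text
time_s: 9.48
tcp_pos: [0.5218, 0.2766, 0.1375]
eef_rot: [180.0, -0.0, -79.6]
contact_force: [-0.5, -0.4, -0.7]
gripper_width: 0.0624
gripper_force: 20.0
```

Request:
send_rows:
  steps:
    - {"dp": [0, 0, 0.5], "roll": 0, "jaw": 60}
    - {"dp": [0, 0, 1], "roll": 0, "jaw": 60}
    - {"dp": [0, 0, 1], "roll": 0, "jaw": 60}

```text
time_s: 9.85
tcp_pos: [0.5219, 0.2767, 0.1372]
eef_rot: [-180.0, 0.0, -79.6]
contact_force: [-2.1, -0.2, 4.7]
gripper_width: 0.062
gripper_force: 20.0
```

Contact: 4.7 N upward, so the cuff is on the bar. Releasing gently, just enough to clear.

Request:
send_rows:
  steps:
    - {"dp": [0, 0, 0], "roll": 0, "jaw": 72}
    - {"dp": [0, 0, 0], "roll": 0, "jaw": 75}
    - {"dp": [0, 0, 0], "roll": 0, "jaw": 82}
    - {"dp": [0, 0, 0], "roll": 0, "jaw": 88}
    - {"dp": [0, 0, 0], "roll": 0, "jaw": 88}

```text
time_s: 10.48
tcp_pos: [0.5218, 0.2766, 0.1365]
eef_rot: [180.0, -0.0, -79.6]
contact_force: [0.4, 0.1, 0.6]
gripper_width: 0.0769
gripper_force: 0.0
```

Run:
```python
from h import *
s=cap('side');w=cap('wrist')
i=cv2.resize(s['image'][90:220,110:250],(431,400),interpolation=cv2.INTER_CUBIC)
j=cv2.resize(w['image'][60:320,130:380],(369,400))
cv2.imwrite('pics/r.png',np.hstack([i,j]))
print(r.get_state()['tcp_pos'])
```

```text
[0.5218144  0.2766316  0.13651822]
```

View pics/r.png

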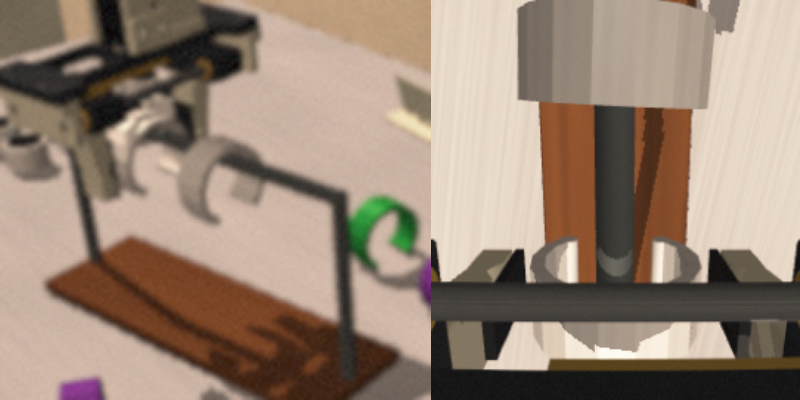

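The cuff sits on the bar, square and centred (wrist crop (615,300)), with the fingers clear on both sides and well away from the hung cuff at (615,50). Withdrawing straight up.

Request:
send_rows:
  steps:
    - {"dp": [0, 0, -10], "roll": 0, "jaw": 88}
    - {"dp": [0, 0, -25], "roll": 0, "jaw": 88}
    - {"dp": [0, 0, -45], "roll": 0, "jaw": 88}
    - {"dp": [0, 0, -70], "roll": 0, "jaw": 88}
    - {"dp": [0, 0, -100], "roll": 0, "jaw": 88}

```text
time_s: 11.2
tcp_pos: [0.5218, 0.2766, 0.2384]
eef_rot: [-180.0, 0.0, -79.6]
contact_force: [-0.0, 0.7, 0.8]
gripper_width: 0.0772
gripper_force: 0.0
```

Request:
send_rows:
  steps:
    - {"dp": [0, 0, -40], "roll": 0, "jaw": 88}
    - {"dp": [0, 0, -60], "roll": 0, "jaw": 88}
    - {"dp": [0, 0, -60], "roll": 0, "jaw": 88}
    - {"dp": [0, 0, -60], "roll": 0, "jaw": 88}
    - {"dp": [0, 0, -60], "roll": 0, "jaw": 88}

```text
time_s: 11.82
tcp_pos: [0.5215, 0.2764, 0.2957]
eef_rot: [179.9, -0.0, -79.6]
contact_force: [-0.0, -0.6, 0.5]
gripper_width: 0.0769
gripper_force: 0.0
```

Run:
```python
from h import *
s=cap('side');w=cap('wrist')
i=cv2.resize(s['image'][90:220,110:250],(431,400),interpolation=cv2.INTER_CUBIC)
j=cv2.resize(w['image'][0:300,130:380],(369,400))
cv2.imwrite('pics/r2.png',np.hstack([i,j]))
```

```text
(no output)
```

View pics/r2.png

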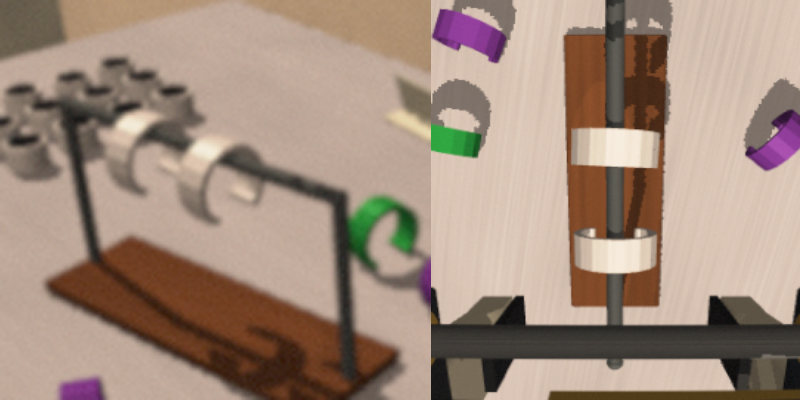

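Both cuffs hang square to the bar (wrist crop (615,250) and (615,148)), apart from each other and clear of the posts, with the robot well above them.

```bash
python3 -c "
from plant import r
print(r.close_job())"
```

```text
the job is handed in; nothing more can be done
None
```

The cuff now hangs on the bar, square, gap down, clear of the posts and the other cuff; it was let go only after touching down, and the job was handed in at about 12 s of the 35 s allowed.

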